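Seat the lugged clutch plate in its drum and clamp it

ROBOT

A 6-joint arm with a two-finger parallel gripper is mounted at the origin on the work surface. World frame = base frame: x ahead of the robot, y to its left, z up, the work surface at z = 0. Lengths are in m, angles in rad, forces in N, time in s.
With the tool pointing down it reaches from about 0.25 to 0.725 m from the base axis. Payload 4 kg.
Tool frame: the origin (TCP) lies on the centre line of the jaws, within the pads' length; the fingertips stand 19 mm ahead of it and the grasp point (between the pads) is the TCP; z points along the fingers, y is the line along which they close (so a half turn about z gives the same grasp; the last joint's range is limited). The gripper opens to 85 mm and grips with 20 to 120 N. Pads are 22 mm wide; open, the fingers measure 114 mm over their backs; the gripper's body (76 mm by 85 mm) begins 54 mm behind the grasp point. The pads swing forward as they close: fully open they stand 13 mm farther back than shut.
Start: joints at [1.277, 0.241, 0.005, 1.335, 0, 1.571], TCP at [0.145, 0.479, 0.25] pointing down, gripper open.
Joint ranges: [-2.72, 2.72], [-1.05, 1.87], [-1.09, 1.28], [-1.99, 2.15], [-1.42, 1.44], [-3.14, 3.14]. Speed limits (rad/s): [2.79, 2.79, 3.14, 3.14, 3.14, 3.14].

INTERFACE

Orientations are given as a rotation vector (axis times angle).
In Python, from bench import manip gives the robot as it stands.
- The arm moves only by the shell command python3 -m crank 'ROWS' [FORCE]. ROWS is JSON, a list of rows, each an object of numbers: "claw": the opening, from 0 (shut) to 1 (fully open); "x", "y", "z": the shift along the world's x, y, z normalised to -1 to 1, where 1 is 200 mm; "ax", "ay", "az": the turn, a rotation vector about the world's x, y, z normalised to -1 to 1, where 1 is 360 degrees. In form: [{"claw": .., "x": .., "y": .., "z": .., "ax": .., "ay": .., "az": ..}, ...]. A call has 1 to 8 rows; each row is the pose to reach, as a shift and turn from the pose commanded when the call began, turning the shorter way round; what a row does not reach only later rows make up. A row lasts 1/12 s, in which the tool goes at most 41.7 mm and 7.16 degrees, less where a joint would pass 70% of its speed; a pose out of reach is approached as far as the arm can. A call with a number of a shift or a turn outside -1 to 1 is refused whole. A call with a gripper value outside its range is refused whole. The fingers move at their own pace and stop on an object; FORCE is the grip in N (left out, the last holds). Time passes only in rows, so rows that repeat a pose let the fingers close. It gives the time, the measured TCP pose, the force, the opening and the grip force at its end, in the units of the state.
- manip.get_state(): the state, without advancing time (a new reading comes with each control period).
- manip.get_image(name): name is "side" or "top" or "wrist"; returns the picture (384x512x3 uint8, red, green, blue); there is no depth.
- manip.camera_info(name): a dict with "intrinsics" (3x3 intrinsics, pixels), "extrinsics" (4x4, takes a point from camera to world coordinates); the wrist camera has in their place "mount" (4x4, takes a point from camera to tool coordinates, whose origin is the TCP and whose axes are the flange's). Camera axes: x right, y up, looking along -z (the intrinsics and any distortion apply to the point x, -y, -z); pixel columns grow to the right and rows downward; lengths in m; the calibration is good to about 2 mm. A picture is of the moment at which its call begins: read the wrist's pose just before it. camera_info takes no time and is no camera call.
- manip.sign_off(): hands the job in; it is judged then, once.
The state is a dict: "time_s": time; "qpos": joint angles; "joint_vel": joint speeds; "tau": joint torques, N m; "tcp_pos": TCP position; "tcp_rot": TCP orientation; "force": force on the tool from outside, world axes, zero at the start; "ft_torque": the same for the moment, N m; "opening": opening from 0.0 (shut) to 1.0 (fully open); "finger_force": force on a finger pad.
Only numpy, scipy, OpenCV 4.12 (cv2) and the standard library are available. Lean on these libraries where they do the work, as an engineer would, in place of code of your own. Each camera call takes 0.05 s, during which the arm holds its last target. There are 200 camera calls.

TASK

Pick up the steel clutch plate with the brass hub and lower it, hub up, into the slotted clutch drum on the blue fixture so that all eight lugs drop into their slots and it lies fully home. Then press the red clamp lever down until it snaps over and stays down by itself, holding the plate in, and let go. Leave the planet carrier, the friction ring and the screwdriver where they are.

Things in the scene. Friction and masses are not known exactly. Their poses are not given: they have to be found in the camera images.
- plate: Loose steel clutch plate, about 0.45 kg, flat on the bench, hub up. Disc 90 mm diameter, 10 mm thick, with eight equal radial lugs 10 mm wide and high, undersides rounded (radius 5), reaching 57 mm from the axis. Origin: centre of the underside; z up along the hub; lugs at 0, 45, 90 ... degrees from its x axis. Any of the eight yaws fits the drum.
- hub_top (a point): Centre of the top of the plate's upright brass hub, where to grip: octagonal, 34 mm across flats, from 10 to 63 mm above the plate's underside. Its eight flats face the lugs (0, 45, 90 ... degrees in this frame, whose axes are those of plate).
- fixture: Blue base plate (150 x 245 x 12 mm) fixed to the bench, with the aluminium clutch drum (diameter 120 mm, rim 62 mm above the bench) and on its -y side a steel toggle clamp whose cheeks stand 103 to 153 mm from the drum axis, 138 mm high. Origin: on the bench below the drum axis; z up.
- seat (a point): On the drum axis at its inner ledge, 42 mm above the bench: the centre of the plate's underside rests here when home (hub top then 105 mm above the bench). Axes as fixture. Eight slots, open at the top, 14 mm wide, 20 mm deep, cut through the rim wall (radius 47 to 60 mm) at 0, 45, 90 ... degrees from x.
- lever (a joint): Red clamp lever, rad: 0 = sprung up (start), 46 degrees above level, pointing away from the drum (fixture -y); 0.80 = level, its stop. Pivot at (0, -135, 125) mm in the fixture frame, axis fixture x. A spring pushes it up until about 0.55; beyond, it snaps to the stop and stays. 6 to 8 N straight down 85 mm out from the pivot moves it; farther out, its end can catch.
- lever_grip (a point): On the upper face of the lever's red grip, on its centre line, 105 mm from the pivot; about 205 mm above the bench at 0, 132 mm at the stop. The grip runs from 60 to 145 mm from the pivot, 26 mm wide, 14 mm thick. Axes: at joint 0 those of the fixture; they turn with the lever.
- clamp_foot (a point): End of the rubber foot (diameter 18 mm) of the clamp arm, 120 mm long, linked to the lever. With the lever up the arm stands raised beside the drum, leaning 10 degrees away, some 250 mm high at most; with it down the foot is 2 mm above the hub of a seated plate. A plate standing proud blocks it.
- carrier: Loose planet carrier, dark stepped steel disc 72 mm diameter with three copper pins, 36 mm high. Origin: centre of the underside. Leave alone; it may stand in either of two places with the plate in the other.
- friction_ring: Loose brown friction ring, 110 mm outer, 84 mm inner diameter, 8 mm thick, flat on the bench. Origin: centre of the underside. Leave alone.
- screwdriver: Loose screwdriver, 200 mm long, lying on the bench beyond the fixture. Origin: near its middle. Leave alone.
Things that resemble listed ones, but are neither listed nor needed, are in the scene too. Of the things like the plate, leave any that is brown; of the rest the smaller one is meant.

How it is judged:
On the way, in this order (a step that is already met when the one before it is completed fails the run):
1. the plate lies fully home in the drum, all lugs in their slots (z of plate in the frame of seat between -0.003 and 0.003 m and horizontal distance between plate and seat below 0.004 m and angle between plate's own z axis and vertical below 0.04 rad), for 0.2 s.
2. the lever has snapped over and is down (value of joint lever above 0.74 rad), for 0.2 s.
At the end, for the whole second after the job is handed in: The plate's underside centre is within 3 mm in height and 4 mm sideways of the seat point, tilted less than 0.04 rad; the lever stands at more than 0.74 rad; the plate is at rest. Carrier, friction ring and screwdriver have not moved more than 30 mm (all of step 1 and value of joint lever above 0.74 rad and linear speed of plate below 0.02 m/s); the robot touches nothing.
It fails at once if the carrier was disturbed (moved more than 30 mm) (distance of carrier from where it was at the start of the episode above 0.03 m).
It fails at once if the friction ring was disturbed (moved more than 30 mm) (distance of friction_ring from where it was at the start of the episode above 0.03 m).
It fails at once if the screwdriver was disturbed (moved more than 30 mm) (distance of screwdriver from where it was at the start of the episode above 0.03 m).
It also fails if it takes over 53 s, if anything falls off the work surface, if the arm or the gripper's body presses on something with over 40 N, if the wrist force passes 120 N, or if a joint passes its speed limit or range.

## Working session

There is one attempt and no reset: what is moved stays moved. The work goes in short steps, Python scripts to look and compute and a shell command to move; the robot and the scene stay as the last step left them, time stands still between calls to the robot, and variables do not carry over. Pictures are saved under pics/ and viewed, at most 10 in all, crops included, and the job is handed in when it is done.

```bash
mkdir -p pics; ls; cat > h.py <<'E'
import numpy as np, cv2
from bench import manip
def info(n):
    i=manip.camera_info(n); return i
def ray(n,uv,tcp=None):
    i=info(n); K=np.array(i['intrinsics'])
    d=i.get('distortion')
    p=cv2.undistortPoints(np.array([[uv]],float),K,np.array(d,float) if d is not None else None)[0,0]
    v=np.array([p[0],-p[1],-1.0])
    if n=='wrist':
        T=np.eye(4);T[:3,:3]=cv2.Rodrigues(np.array(tcp[1],float))[0];T[:3,3]=tcp[0];E=T@np.array(i['mount'])
    else: E=np.array(i['extrinsics'])
    return E[:3,3],E[:3,:3]@v
def onz(n,uv,z,tcp=None):
    o,d=ray(n,uv,tcp); return o+d*(z-o[2])/d[2]
def proj(n,P,tcp=None):
    i=info(n); K=np.array(i['intrinsics']);E=np.array(i['extrinsics'])
    c=np.linalg.inv(E)@np.append(P,1); return (K@np.array([c[0],-c[1],-c[2]])/-c[2])[:2]
E
python3 - <<'E'
from h import *
for n in ['side','top','wrist']:
    print(n,{k:np.round(v,3).tolist() if not isinstance(v,str) else v for k,v in info(n).items()})
s=manip.get_state();print(s)
for n in ['top','side','wrist']:
    im=manip.get_image(n);cv2.imwrite(f'pics/{n}0.png',im[:,:,::-1])
a=[cv2.imread(f'pics/{n}0.png') for n in ['top','side']]
cv2.imwrite('pics/top0b.png',cv2.resize(a[0],(800,600),interpolation=cv2.INTER_CUBIC))
E
```

```text
pics
side {'intrinsics': [[488.11, 0.0, 246.875], [0.0, 488.11, 194.538], [0.0, 0.0, 1.0]], 'extrinsics': [[-0.998, 0.036, -0.049, 0.475], [-0.059, -0.752, 0.656, 0.905], [-0.013, 0.658, 0.753, 1.079], [0.0, 0.0, 0.0, 1.0]]}
top {'intrinsics': [[378.699, 0.0, 255.126], [0.0, 378.699, 196.921], [0.0, 0.0, 1.0]], 'extrinsics': [[-0.021, 0.988, -0.151, 0.383], [-1.0, -0.024, -0.019, 0.09], [-0.022, 0.15, 0.988, 1.104], [0.0, 0.0, 0.0, 1.0]]}
wrist {'intrinsics': [[276.083, 0.0, 252.154], [0.0, 276.083, 188.122], [0.0, 0.0, 1.0]], 'mount': [[-0.0, 0.952, 0.305, 0.078], [1.0, 0.0, 0.001, 0.001], [0.001, 0.305, -0.952, -0.125], [0.0, 0.0, 0.0, 1.0]]}
{'time_s': 0.0, 'qpos': array([ 1.27696519e+00,  2.41378810e-01,  3.70979778e-03,  1.33520650e+00,
       -4.75162675e-06,  1.57078666e+00]), 'joint_vel': array([ 0.00108457, -0.00052563, -0.00133402,  0.00160553,  0.00046843,
        0.00024406]), 'tau': array([-1.21614779e-03, -3.72319865e+01,  2.52407777e+01,  1.71869964e-02,
       -6.72892065e-05, -1.48847846e-06]), 'tcp_pos': array([0.1446375 , 0.4779938 , 0.24942448]), 'tcp_rot': array([-0.45983116, -3.10745337,  0.00323158]), 'force': array([-0.26378415,  0.5443983 , -0.2498144 ]), 'ft_torque': array([-0.01636727,  0.01792672, -0.00115234]), 'finger_force': 0.0, 'opening': 1.0031578572708424}
```

View pics/top0b.png

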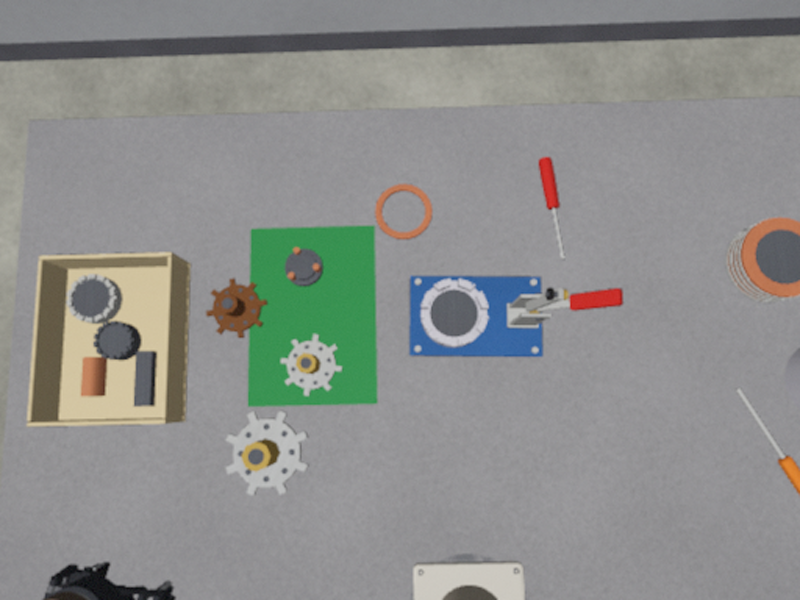

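View pics/side0.png

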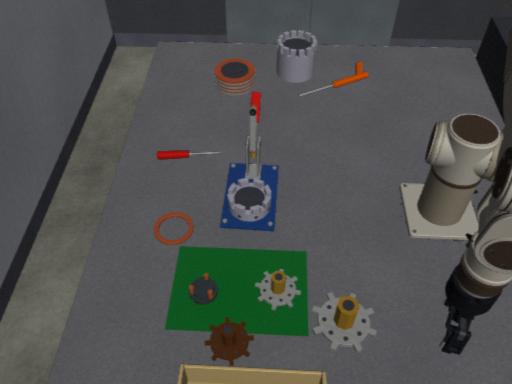

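Candidates (800×600 top view): the small steel plate with brass hub on the green mat at (311,365), the large steel one at (266,455), and the brown one at (237,307). The brown one is ruled out and the smaller steel one is meant, so I choose (311,365). The drum is at (454,312), with the lever pointing right (−y). I'll measure these and check the choice in a crop.

```bash
python3 - <<'E'
from h import *
im=cv2.imread('pics/top0.png');hsv=cv2.cvtColor(im,cv2.COLOR_BGR2HSV)
def comps(m,mn):
    n,l,s,c=cv2.connectedComponentsWithStats(m.astype(np.uint8));return [(s[i].tolist(),np.round(c[i],1).tolist(),i) for i in range(1,n) if s[i][4]>mn],l
brass=cv2.inRange(hsv,(15,110,60),(32,255,255))>0
for c in comps(brass,25)[0]: print('brass',c,np.round(onz('top',c[1],.063),4))
blue=cv2.inRange(hsv,(100,120,40),(125,255,255))
cnt=max(cv2.findContours(blue,0,1)[0],key=cv2.contourArea);h=cv2.convexHull(cnt)
r=cv2.boxPoints(cv2.minAreaRect(h)); W=np.array([onz('top',p,.012) for p in r]);print(np.round(W,4));print('c',W.mean(0),[np.linalg.norm(W[i]-W[i-1]).round(4) for i in range(4)])
for i in range(4):
    d=W[i]-W[i-1];print(np.degrees(np.arctan2(d[1],d[0])).round(2))
# small plate disc silhouette: bright in green area
steel=(hsv[...,1]<60)&(hsv[...,2]>130)
for c in comps(steel,200)[0]: print('steel',c,np.round(onz('top',c[1],.01),4))
# side view
im2=cv2.imread('pics/side0.png');h2=cv2.cvtColor(im2,cv2.COLOR_BGR2HSV)
for c in comps(cv2.inRange(h2,(15,110,60),(32,255,255))>0,25)[0]: print('side brass',c)
print('side hubtop',onz('side',(278.5,273),.063))
cr=np.hstack([im[205:275,160:230],im[165:235,255,None].repeat(2,1),im[165:235,255:325]])
cv2.imwrite('pics/crop.png',cv2.resize(cr,None,fx=5,fy=5,interpolation=cv2.INTER_CUBIC))
E
```

```text
brass ([190, 227, 14, 12, 88], [197.2, 232.6], 13) [0.4464 0.2711 0.063 ]
brass ([155, 282, 23, 19, 232], [167.1, 290.3], 14) [0.2932 0.3522 0.063 ]
[[ 0.6081  0.0862  0.012 ]
 [ 0.6018 -0.1563  0.012 ]
 [ 0.4558 -0.148   0.012 ]
 [ 0.4613  0.0898  0.012 ]]
c [ 0.53174952 -0.03207695  0.012     ] [np.float64(0.1469), np.float64(0.2427), np.float64(0.1462), np.float64(0.2379)]
-1.4
-91.48
176.73
88.69
steel ([0, 0, 512, 27, 9670], [216.6, 9.6], 1) [1.1528 0.2199 0.01  ]
steel ([0, 23, 512, 361, 150405], [271.8, 205.9], 2) [0.5222 0.0627 0.01  ]
steel ([245, 122, 27, 26, 562], [257.8, 134.9], 3) [0.7375 0.0987 0.01  ]
steel ([42, 175, 33, 33, 354], [56.6, 190.6], 8) [0.5832 0.6988 0.01  ]
steel ([269, 178, 44, 44, 831], [290.4, 199.4], 15) [0.5399 0.0081 0.01  ]
steel ([179, 214, 40, 40, 750], [199.1, 233.2], 89) [0.4477 0.2748 0.01  ]
steel ([38, 223, 68, 45, 1272], [70.3, 252.5], 101) [0.4005 0.6481 0.01  ]
side brass ([251, 152, 5, 6, 27], [253.1, 154.4], 2)
side brass ([271, 271, 15, 23, 245], [277.9, 282.8], 3)
side brass ([336, 296, 23, 34, 465], [346.4, 313.1], 9)
side brass ([305, 374, 14, 7, 36], [311.0, 376.9], 95)
side hubtop [0.44993449 0.26819849 0.063     ]
```

View pics/crop.png

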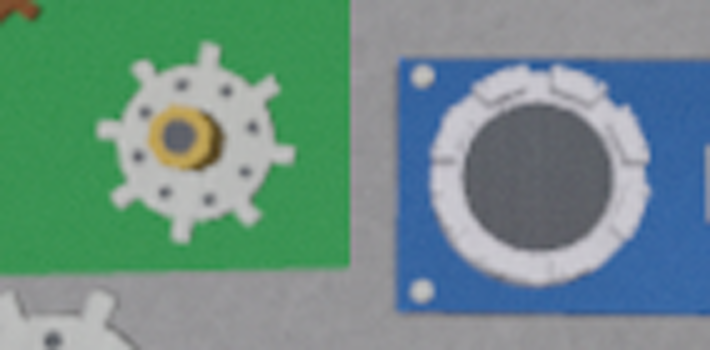

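The crop confirms the small brass-hubbed steel plate (crop (195,140), lugs about 9° clockwise from image-up) and the slotted drum at crop (540,175). I'll move over the plate with the wrist camera.

```bash
python3 -m crank '[{"claw":1,"x":0.95,"y":-0.65,"z":0,"az":0.022},{"claw":1,"x":0.95,"y":-0.65,"z":0,"az":0.022},{"claw":1,"x":0.95,"y":-0.65,"z":0,"az":0.022},{"claw":1,"x":0.95,"y":-0.65,"z":0,"az":0.022},{"claw":1,"x":0.95,"y":-0.65,"z":0,"az":0.022},{"claw":1,"x":0.95,"y":-0.65,"z":0,"az":0.022},{"claw":1,"x":0.95,"y":-0.65,"z":0,"az":0.022},{"claw":1,"x":0.95,"y":-0.65,"z":0,"az":0.022}]'
python3 -m crank '[{"claw":1,"x":0.56,"y":-0.39,"z":0},{"claw":1,"x":0.56,"y":-0.39,"z":0},{"claw":1,"x":0.56,"y":-0.39,"z":0},{"claw":1,"x":0.56,"y":-0.39,"z":0},{"claw":1,"x":0.56,"y":-0.39,"z":0},{"claw":1,"x":0.56,"y":-0.39,"z":0}]'
python3 - <<'E'
from h import *
s=manip.get_state();im=manip.get_image('wrist')[:,:,::-1].copy()
np.save('w1.npy',np.array([s['tcp_pos'],s['tcp_rot']]));cv2.imwrite('pics/w1.png',im)
E
```

```text
validation failed for argument at $[0]...
validation failed for argument at $[0]...
```

View pics/w1.png

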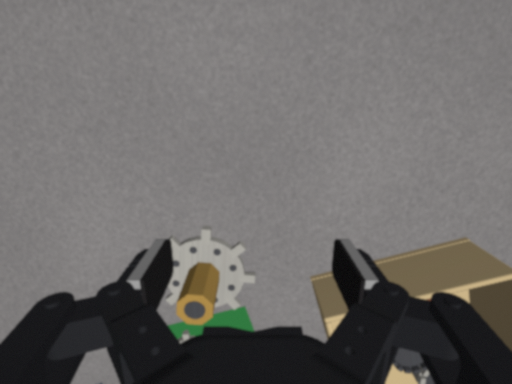

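The call was refused because the rows lacked ax and ay, so the arm hasn't moved. The picture only shows the big plate at (205,270). I'll repeat with every key.

```bash
python3 -m crank '[{"claw":1,"x":0.95,"y":-0.65,"z":0,"ax":0,"ay":0,"az":0.022},{"claw":1,"x":0.95,"y":-0.65,"z":0,"ax":0,"ay":0,"az":0.022},{"claw":1,"x":0.95,"y":-0.65,"z":0,"ax":0,"ay":0,"az":0.022},{"claw":1,"x":0.95,"y":-0.65,"z":0,"ax":0,"ay":0,"az":0.022},{"claw":1,"x":0.95,"y":-0.65,"z":0,"ax":0,"ay":0,"az":0.022},{"claw":1,"x":0.95,"y":-0.65,"z":0,"ax":0,"ay":0,"az":0.022},{"claw":1,"x":0.95,"y":-0.65,"z":0,"ax":0,"ay":0,"az":0.022},{"claw":1,"x":0.95,"y":-0.65,"z":0,"ax":0,"ay":0,"az":0.022}]' && python3 -m crank '[{"claw":1,"x":0.56,"y":-0.39,"z":0,"ax":0,"ay":0,"az":0},{"claw":1,"x":0.56,"y":-0.39,"z":0,"ax":0,"ay":0,"az":0},{"claw":1,"x":0.56,"y":-0.39,"z":0,"ax":0,"ay":0,"az":0},{"claw":1,"x":0.56,"y":-0.39,"z":0,"ax":0,"ay":0,"az":0},{"claw":1,"x":0.56,"y":-0.39,"z":0,"ax":0,"ay":0,"az":0},{"claw":1,"x":0.56,"y":-0.39,"z":0,"ax":0,"ay":0,"az":0}]'
python3 - <<'E'
from h import *
s=manip.get_state();im=manip.get_image('wrist')[:,:,::-1].copy()
np.save('w1.npy',np.array([s['tcp_pos'],s['tcp_rot']]));cv2.imwrite('pics/w2.png',im)
E
```

```text
time_s: 0.87
tcp_pos: [0.3358, 0.3476, 0.25]
tcp_rot: [-0.25, -3.131, 0.0]
force: [-0.6, -0.1, -0.5]
opening: 0.999
finger_force: 0.0
time_s: 1.37
tcp_pos: [0.4461, 0.2711, 0.2499]
tcp_rot: [-0.244, -3.131, -0.0]
force: [-0.0, 0.8, 0.5]
opening: 0.997
finger_force: 0.0
```

View pics/w2.png

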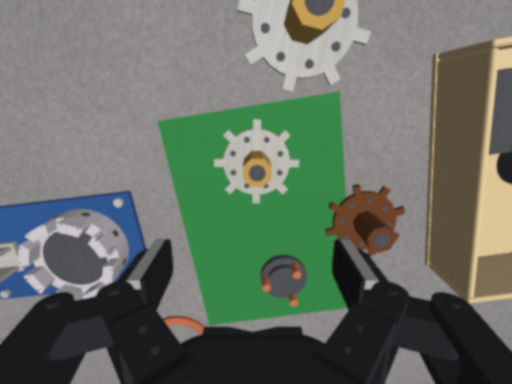

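The wrist view shows the plate at (257,162), its hub top at (258,172), the carrier at (285,277) and the drum at (78,250). Now the precise measurement.

```bash
cat >> h.py <<'E'
def plate(im,tcp):
    hsv=cv2.cvtColor(im,cv2.COLOR_BGR2HSV)
    g=cv2.inRange(hsv,(45,80,30),(80,255,255))
    h=max(cv2.findContours(g,0,1)[0],key=cv2.contourArea)
    return hsv,g
E
python3 - <<'E'
from h import *
im=cv2.imread('pics/w2.png');t=np.load('w1.npy')
hsv=cv2.cvtColor(im,cv2.COLOR_BGR2HSV)
g=cv2.inRange(hsv,(45,80,30),(80,255,255))
m=np.zeros_like(g);cv2.circle(m,(257,162),50,255,-1)
obj=cv2.bitwise_and(cv2.bitwise_not(g),m)
c=max(cv2.findContours(obj,0,1)[0],key=cv2.contourArea);o=np.zeros_like(g);cv2.drawContours(o,[c],-1,255,-1)
ys,xs=np.nonzero(o);P=np.array([onz('wrist',(x,y),.008,t)[:2] for x,y in zip(xs,ys)])
ctr=P.mean(0);d=P-ctr;r=np.hypot(*d.T);a=np.arctan2(d[:,1],d[:,0])
s=r>.048
print('plate ctr',ctr,'rmax',r.max(),'yaw8',np.degrees(np.angle(np.exp(8j*a[s]).sum())/8))
b=cv2.inRange(hsv,(12,90,60),(32,255,255))&m
ys,xs=np.nonzero(b);print('brass n',len(xs),xs.min(),xs.max(),ys.min(),ys.max())
v=hsv[150:195,240:276]
dark=((hsv[...,2]<110)&(hsv[...,1]<90)&(m>0)).astype(np.uint8)
n,l,st,cc=cv2.connectedComponentsWithStats(dark)
for i in range(1,n):
    if st[i][4]>40: print(st[i],cc[i],onz('wrist',cc[i],.063,t))
R=cv2.Rodrigues(t[1])[0];print('tcp',t[0],'tool y ang',np.degrees(np.arctan2(R[1,1],R[0,1])),R[:,2])
E
```

```text
Traceback (most recent call last):
  File "h.py", line 15, in onz
    o,d=ray(n,uv,tcp); return o+d*(z-o[2])/d[2]
        ~~~^^^^^^^^^^
  File "h.py", line 6, in ray
    i=info(n); K=np.array(i['intrinsics'])
  File "h.py", line 4, in info
    i=manip.camera_info(n); return i
ValueError: time passes only in moves, steps and waits
```

```bash
sed -i 's/^def info(n):/import functools\n@functools.lru_cache(None)\ndef info(n):/; /^def plate/,$d' h.py
cat > m.py <<'E'
from h import *
import sys
im=cv2.imread('pics/w2.png');t=np.load('w1.npy')
hsv=cv2.cvtColor(im,cv2.COLOR_BGR2HSV)
g=cv2.inRange(hsv,(45,80,30),(80,255,255))
m=np.zeros_like(g);cv2.circle(m,(257,162),50,255,-1)
obj=cv2.bitwise_and(cv2.bitwise_not(g),m)
c=max(cv2.findContours(obj,0,1)[0],key=cv2.contourArea);o=np.zeros_like(g);cv2.drawContours(o,[c],-1,255,-1)
ys,xs=np.nonzero(o);P=np.array([onz('wrist',(x,y),.008,t)[:2] for x,y in zip(xs,ys)])
ctr=P.mean(0);d=P-ctr;r=np.hypot(*d.T);a=np.arctan2(d[:,1],d[:,0])
s=r>.048
print('plate ctr',ctr,'rmax',r.max(),'yaw8',np.degrees(np.angle(np.exp(8j*a[s]).sum())/8))
dark=((hsv[...,2]<110)&(hsv[...,1]<90)&(m>0)).astype(np.uint8)
n,l,st,cc=cv2.connectedComponentsWithStats(dark)
for i in range(1,n):
    if st[i][4]>40: print(st[i],cc[i],onz('wrist',cc[i],.063,t))
R=cv2.Rodrigues(t[1])[0];print('tcp',t[0],'tool y ang',np.degrees(np.arctan2(R[1,1],R[0,1])),R[:,2])
E
python3 m.py
```

```text
plate ctr [0.44855112 0.27651158] rmax 0.060053317341292205 yaw8 -9.042320857546583
[250 166  15  15 174] [256.74712644 172.66091954] [0.44984517 0.27624799 0.063     ]
tcp [0.44608225 0.27111285 0.24989732] tool y ang 81.08505362874527 [-1.54295415e-03  1.55045778e-04 -9.99998798e-01]
```

The centre agrees across both views at about (0.449, 0.276), and the tool is aligned to the flats (81.1° against 81.0°). I'll descend and grip.

```bash
python3 -m crank '[{"claw":1,"x":0.015,"y":0.026,"z":-0.2,"ax":0,"ay":0,"az":0},{"claw":1,"x":0.015,"y":0.026,"z":-0.4,"ax":0,"ay":0,"az":0},{"claw":1,"x":0.015,"y":0.026,"z":-0.6,"ax":0,"ay":0,"az":0},{"claw":1,"x":0.015,"y":0.026,"z":-0.75,"ax":0,"ay":0,"az":0},{"claw":1,"x":0.015,"y":0.026,"z":-0.9,"ax":0,"ay":0,"az":0},{"claw":1,"x":0.015,"y":0.026,"z":-1,"ax":0,"ay":0,"az":0},{"claw":1,"x":0.015,"y":0.026,"z":-1,"ax":0,"ay":0,"az":0},{"claw":0.9,"x":0.015,"y":0.026,"z":-1,"ax":0,"ay":0,"az":0}]' 60 && python3 -m crank '[{"claw":0.2,"x":0,"y":0,"z":0,"ax":0,"ay":0,"az":0},{"claw":0.2,"x":0,"y":0,"z":0,"ax":0,"ay":0,"az":0},{"claw":0.2,"x":0,"y":0,"z":0,"ax":0,"ay":0,"az":0},{"claw":0.2,"x":0,"y":0,"z":0,"ax":0,"ay":0,"az":0},{"claw":0.2,"x":0,"y":0,"z":0,"ax":0,"ay":0,"az":0},{"claw":0.2,"x":0,"y":0,"z":0,"ax":0,"ay":0,"az":0},{"claw":0.2,"x":0,"y":0,"z":0,"ax":0,"ay":0,"az":0},{"claw":0.2,"x":0,"y":0,"z":0,"ax":0,"ay":0,"az":0}]' 60
```

```text
time_s: 2.08
tcp_pos: [0.4477, 0.2766, 0.0497]
tcp_rot: [-0.24, -3.13, 0.002]
force: [-0.7, -0.7, -0.1]
opening: 0.903
finger_force: 0.0
time_s: 2.75
tcp_pos: [0.451, 0.2765, 0.0523]
tcp_rot: [0.244, 3.129, 0.004]
force: [-0.4, 0.9, 6.3]
opening: 0.387
finger_force: 61.2
```

Gripped: the opening is 33 mm, which matches the 34 mm flats. I'll lift and move to a spot from which the wrist camera sees the drum beside the held plate.

```bash
python3 -m crank '[{"claw":0.2,"x":0,"y":0,"z":0.1,"ax":0,"ay":0,"az":0},{"claw":0.2,"x":0,"y":0,"z":0.25,"ax":0,"ay":0,"az":0},{"claw":0.2,"x":0,"y":0,"z":0.45,"ax":0,"ay":0,"az":0},{"claw":0.2,"x":0.1,"y":-0.12,"z":0.65,"ax":0,"ay":0,"az":0},{"claw":0.2,"x":0.2,"y":-0.25,"z":0.8,"ax":0,"ay":0,"az":0},{"claw":0.2,"x":0.32,"y":-0.4,"z":0.93,"ax":0,"ay":0,"az":0},{"claw":0.2,"x":0.42,"y":-0.5,"z":1,"ax":0,"ay":0,"az":0},{"claw":0.2,"x":0.43,"y":-0.53,"z":1,"ax":0,"ay":0,"az":0}]' 60 && python3 -m crank '[{"claw":0.2,"x":0,"y":0,"z":0,"ax":0,"ay":0,"az":0},{"claw":0.2,"x":0,"y":0,"z":0,"ax":0,"ay":0,"az":0},{"claw":0.2,"x":0,"y":0,"z":0,"ax":0,"ay":0,"az":0},{"claw":0.2,"x":0,"y":0,"z":0,"ax":0,"ay":0,"az":0}]'
python3 - <<'E'
from h import *
s=manip.get_state();im=manip.get_image('wrist')[:,:,::-1].copy()
np.save('w3.npy',np.array([s['tcp_pos'],s['tcp_rot']]));cv2.imwrite('pics/w3.png',im)
im=manip.get_image('top')[:,:,::-1].copy();cv2.imwrite('pics/top3.png',im)
E
```

```text
time_s: 3.42
tcp_pos: [0.5405, 0.1666, 0.2547]
tcp_rot: [0.25, 3.122, 0.001]
force: [1.5, 0.3, -4.4]
opening: 0.386
finger_force: 61.5
time_s: 3.75
tcp_pos: [0.5344, 0.1703, 0.2489]
tcp_rot: [-0.242, -3.129, 0.001]
force: [0.4, -0.4, -5.1]
opening: 0.388
finger_force: 61.5
```

View pics/w3.png

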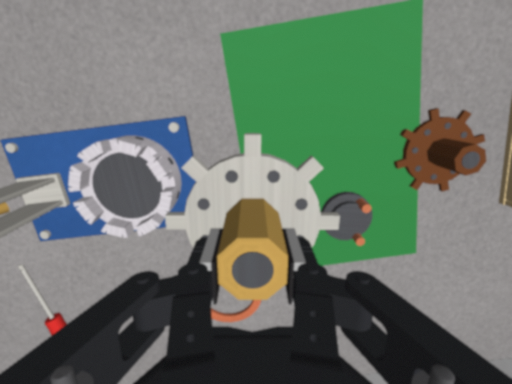

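The wrist view shows the drum rim centred near (125,187), with bright land segments between the slots. The held plate's hub top is at (253,270), and the clamp is at the left edge.

```bash
cat > m3.py <<'E'
from h import *
from scipy.optimize import least_squares
im=cv2.imread('pics/w3.png');t=np.load('w3.npy')
hsv=cv2.cvtColor(im,cv2.COLOR_BGR2HSV);V=hsv[...,2]
# rectify to z=.062 plane at 0.25mm/px
c0=onz('wrist',(125,187),.062,t)[:2]; print('c0',c0)
S=600;k=.00025
src=np.float32([(60,130),(190,130),(190,245),(60,245)])
dst=np.float32([[(p[0]-c0[0])/k+S/2,(p[1]-c0[1])/k+S/2] for p in [onz('wrist',q,.062,t) for q in src]])
H=cv2.getPerspectiveTransform(src,dst);rec=cv2.warpPerspective(im,H,(S,S),flags=cv2.INTER_CUBIC)
rh=cv2.cvtColor(rec,cv2.COLOR_BGR2HSV)
br=((rh[...,2]>165)&(rh[...,1]<70)).astype(np.uint8)
cv2.imwrite('pics/rec.png',np.hstack([rec,cv2.cvtColor(br*255,cv2.COLOR_GRAY2BGR)])[:, :1200])
ys,xs=np.nonzero(br);X=np.c_[xs-S/2,ys-S/2]*k
# centre: maximise fraction via robust fit of outer & inner edges by angle bins
def edges(c):
    d=X-c;r=np.hypot(*d.T);a=np.arctan2(d[:,1],d[:,0]);o=[]
    for b in np.arange(-np.pi,np.pi,np.pi/36):
        s=(a>=b)&(a<b+np.pi/36)&(r>.035)&(r<.066)
        if s.sum()>60: o.append((b+np.pi/72,np.percentile(r[s],2),np.percentile(r[s],98)))
    return np.array(o)
c=np.zeros(2)
for _ in range(8):
    e=edges(c);u=np.c_[np.cos(e[:,0]),np.sin(e[:,0])]
    f=least_squares(lambda p:(u@p[:2]+p[2]-e[:,2]),[0,0,.06],loss='soft_l1',f_scale=.0007).x
    g=least_squares(lambda p:(u@p[:2]+p[2]-e[:,1]),[0,0,.047],loss='soft_l1',f_scale=.0007).x
    c=c+f[:2]
print('outer',c0+c,'R',f[2],'inner shift',g)
d=X-c;r=np.hypot(*d.T);a=np.arctan2(d[:,1],d[:,0]);s=(r>.05)&(r<.059)
for lo,hi in((.049,.053),(.053,.056),(.056,.0595)):
    s=(r>lo)&(r<hi);print('land yaw-22.5',np.degrees(np.angle(-np.exp(8j*a[s]).sum())/8),abs(np.exp(8j*a[s]).mean()))
s=(r>.05)&(r<.059);h=np.histogram(np.degrees(a[s])%360,72,(0,360))[0];print(h)
# held plate
z=t[0][2]
dark=((V<100)&(hsv[...,1]<90)).astype(np.uint8);dark[:, :225]=0;dark[:,285:]=0;dark[:245]=0;dark[293:]=0
n,l,st,cc=cv2.connectedComponentsWithStats(dark)
for i in range(1,n):
    if st[i][4]>300: print('hubhole',st[i],cc[i],onz('wrist',cc[i],z+.0125,t)-t[0])
R=cv2.Rodrigues(t[1])[0];print('tcp',t[0],'tooly',np.degrees(np.arctan2(R[1,1],R[0,1])),R[:,2])
# top camera for drum centre
im=cv2.imread('pics/top0.png');hs=cv2.cvtColor(im,cv2.COLOR_BGR2HSV)
m=((hs[...,1]<60)&(hs[...,2]>130)).astype(np.uint8);m[:, :262]=0;m[:,320:]=0;m[:170]=0;m[230:]=0
cn=max(cv2.findContours(m,0,1)[0],key=cv2.contourArea);h=cv2.convexHull(cn)[:,0]
P=np.array([onz('top',p,.062)[:2] for p in h.astype(float)]);print('top drum',cv2.minEnclosingCircle(P.astype(np.float32)),P.mean(0))
E
python3 m3.py
```

```text
c0 [0.53111147 0.01858422]
outer [0.53502503 0.01180228] R 0.061130894627714524 inner shift [-0.00318521  0.00665737  0.04120897]
land yaw-22.5 -1.9049744130341806 0.26422923127068865
land yaw-22.5 -1.9802412235743831 0.23837250753803907
land yaw-22.5 -1.9815732517540698 0.23131159180957797
[285 685 684 684 684 682 685 201   0 636 685 684 686 684 686 686 170 595
 645 684 683 687 684 684 684 626 621 259 554 685 687 684 685 684 685 150
   1 627 686 684 686 686 686 460  14  44 674 681 686 685 684 686 198   0
  17 643 686 686 685 685 675  53   0 106 682 687 686 684 685 683 125   0]
hubhole [ 233  253   39   34 1055] [252.1563981  269.51848341] [-0.001472    0.00067257  0.0125    ]
tcp [0.53438217 0.17030392 0.24886327] tooly 81.1552050972918 [-3.27609690e-03 -6.23768644e-04 -9.99994439e-01]
top drum ((0.5322980284690857, 0.011936570517718792), 0.06230649724602699) [0.53517098 0.0105517 ]
```

View pics/rec.png

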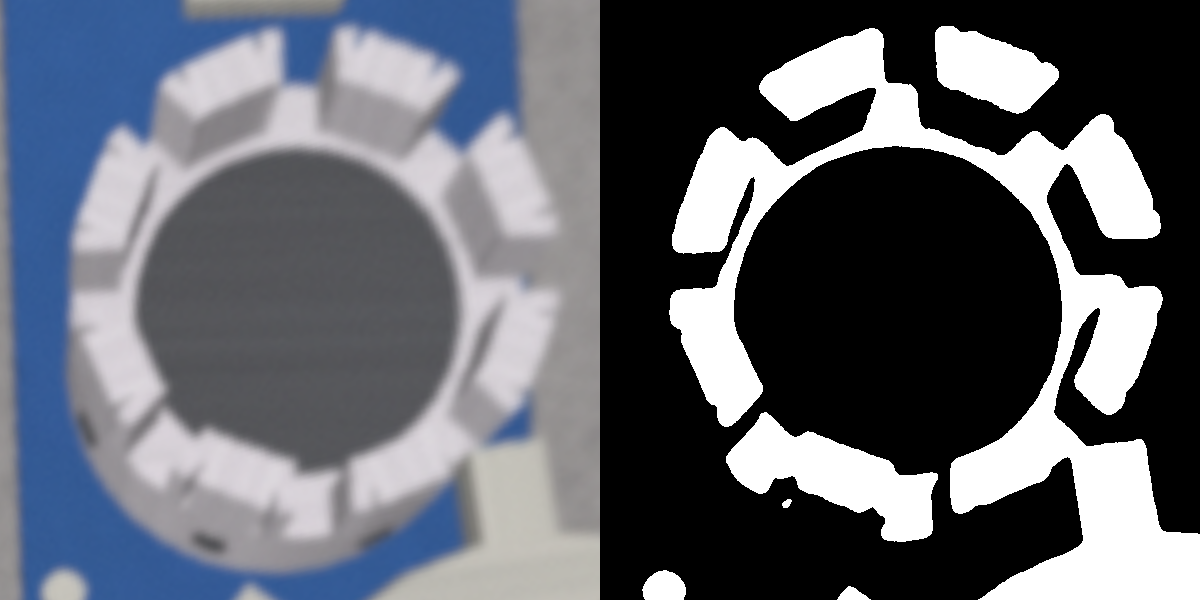

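The rectified crop (this one came out 1200 px wide, over the limit; I'll keep later ones smaller) shows eight clean lands. It also shows slot floors and the ledge, which bias the circle fit. I'll refit using only land outer edges and, as a check, the ledge bore circle at z=0.042.

```bash
cat > m4.py <<'E'
from m3 import *
print('----')
cc=c.copy();cc[1]-=.001
yaw=np.radians(-1.5)
for it in range(10):
    d=X-cc;r=np.hypot(*d.T);a=np.arctan2(d[:,1],d[:,0]);pts=[]
    for j in range(8):
        for q in np.radians(np.arange(-12,12.1,2)):
            b=yaw+np.pi/8+j*np.pi/4+q
            s=(np.abs(np.angle(np.exp(1j*(a-b))))<.0175)&(r>.045)&(r<.064)
            if s.sum()>20: pts.append((b,r[s].max(),j))
    e=np.array(pts);u=np.c_[np.cos(e[:,0]),np.sin(e[:,0])]
    f=least_squares(lambda p:(u@p[:2]+p[2]-e[:,1]),[0,0,.06],loss='soft_l1',f_scale=.0005).x
    cc=cc+f[:2]
print('land centre',c0+cc,'R',f[2],[np.round(np.median(e[e[:,2]==j,1]),4) for j in range(8)])
# slot edges: gaps in radius .057-.0595 ring
for lo,hi in((.050,.054),(.054,.057),(.057,.0595)):
    s=(r>lo)&(r<hi);hh=np.histogram(np.degrees(a[s])%360,720,(0,360))[0];on=hh>hh.max()*.5
    tr=[i/2 for i in range(720) if on[i]!=on[i-1]];print(np.round((np.array(tr)),1))
# bore
dk=((rh[...,2]<125)&(rh[...,1]<70)).astype(np.uint8)
n,l,st,ce=cv2.connectedComponentsWithStats(dk);i=l[300,300]
cn=max(cv2.findContours((l==i).astype(np.uint8),0,1)[0],key=cv2.contourArea)[:,0]
P=[]
for p in cn[::5]:
    w=np.array([c0[0]+(p[0]-S/2)*k,c0[1]+(p[1]-S/2)*k,.062]);o=ray('wrist',(0,0),t)[0];w=o+(w-o)*(.042-o[2])/(.062-o[2]);P.append(w[:2])
P=np.array(P);P=P[P[:,1]<c0[1]+.02]
f=least_squares(lambda p:np.hypot(*(P-p[:2]).T)-p[2],[*c0,.043],loss='soft_l1',f_scale=.0005).x
print('bore z.042',f, len(P))
E
python3 m4.py | sed '1,/----/d'
```

```text
land centre [0.5351412  0.01115354] R 0.06133088271116645 [np.float64(0.0613), np.float64(0.0608), np.float64(0.0618), np.float64(0.0614), np.float64(0.0612), np.float64(0.0612), np.float64(0.0614), np.float64(0.0614)]
[  3.5  36.5  46.   80.5  85.   89.5  90.  127.5 128.  133.  133.5 135.5
 136.  137.  141.  175.  185.  219.5 229.5 261.  275.5 305.  320.  351. ]
[  4.   37.   46.   81.5  86.  136.5 140.5 175.5 184.5 216.5 229.  261.5
 275.  306.  319.5 351.5]
[  4.   37.5  46.   81.5  86.5 136.5 140.  175.5 184.5 217.  229.  262.
 274.5 306.5 319.5 352. ]
bore z.042 [0.53513467 0.01058232 0.04220076] 133
```

Land edges and bore agree on a drum centre of (0.5351, 0.0109) and a yaw of about −1.8°. The lugs are at −8.9°, so I need +7.1° (az 0.0197). I'll hover above the drum, then go down to just over the rim.

```bash
python3 -m crank '[{"claw":0.2,"x":0,"y":-0.1,"z":0,"ax":0,"ay":0,"az":0.005},{"claw":0.2,"x":0,"y":-0.25,"z":0,"ax":0,"ay":0,"az":0.01},{"claw":0.2,"x":0,"y":-0.4,"z":0,"ax":0,"ay":0,"az":0.02},{"claw":0.2,"x":0.005,"y":-0.55,"z":0,"ax":0,"ay":0,"az":0.02},{"claw":0.2,"x":0.005,"y":-0.7,"z":0,"ax":0,"ay":0,"az":0.02},{"claw":0.2,"x":0.005,"y":-0.77,"z":0,"ax":0,"ay":0,"az":0.02},{"claw":0.2,"x":0.005,"y":-0.797,"z":0,"ax":0,"ay":0,"az":0.02},{"claw":0.2,"x":0.005,"y":-0.797,"z":0,"ax":0,"ay":0,"az":0.02}]' && python3 -m crank '[{"claw":0.2,"x":0,"y":0,"z":-0.12,"ax":0,"ay":0,"az":0},{"claw":0.2,"x":0,"y":0,"z":-0.28,"ax":0,"ay":0,"az":0},{"claw":0.2,"x":0,"y":0,"z":-0.42,"ax":0,"ay":0,"az":0},{"claw":0.2,"x":0,"y":0,"z":-0.54,"ax":0,"ay":0,"az":0},{"claw":0.2,"x":0,"y":0,"z":-0.6,"ax":0,"ay":0,"az":0},{"claw":0.2,"x":0,"y":0,"z":-0.6,"ax":0,"ay":0,"az":0},{"claw":0.2,"x":0,"y":0,"z":-0.6,"ax":0,"ay":0,"az":0}]'
python3 - <<'E'
from h import *
s=manip.get_state();im=manip.get_image('wrist')[:,:,::-1].copy()
np.save('w4.npy',np.array([s['tcp_pos'],s['tcp_rot']]));R=cv2.Rodrigues(s['tcp_rot'])[0];print(s['tcp_pos'],np.degrees(np.arctan2(R[1,1],R[0,1])))
sd=manip.get_image('side')[:,:,::-1]
cv2.imwrite('pics/w4.png',np.hstack([im[60:350,100:420],cv2.resize(sd[150:240,210:295],(274,290),interpolation=cv2.INTER_CUBIC)]))
E
```

```text
time_s: 4.52
tcp_pos: [0.5365, 0.0098, 0.2501]
tcp_rot: [-0.049, -3.141, -0.0]
force: [0.6, 0.1, -4.6]
opening: 0.386
finger_force: 61.7
time_s: 5.1
tcp_pos: [0.5363, 0.0119, 0.1297]
tcp_rot: [-0.043, -3.139, -0.001]
force: [0.6, 0.7, -5.4]
opening: 0.384
finger_force: 61.6
[0.53625968 0.01189729 0.12973771] 88.41596498890297
```

View pics/w4.png

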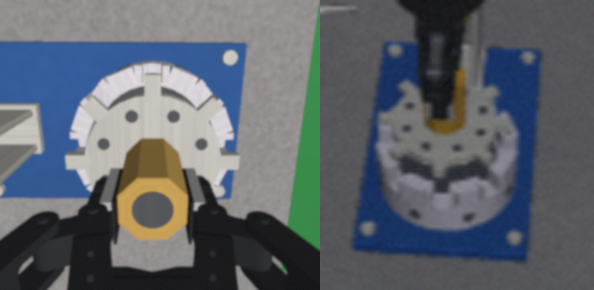

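The plate hangs centred over the drum with its lugs over the slots (wrist crop: plate (153,140); side crop: plate just above the rim). I'll lower it slowly.

```bash
python3 -m crank '[{"claw":0.2,"x":0,"y":0,"z":-0.03,"ax":0,"ay":0,"az":0},{"claw":0.2,"x":0,"y":0,"z":-0.06,"ax":0,"ay":0,"az":0},{"claw":0.2,"x":0,"y":0,"z":-0.08,"ax":0,"ay":0,"az":0},{"claw":0.2,"x":0,"y":0,"z":-0.1,"ax":0,"ay":0,"az":0},{"claw":0.2,"x":0,"y":0,"z":-0.12,"ax":0,"ay":0,"az":0},{"claw":0.2,"x":0,"y":0,"z":-0.12,"ax":0,"ay":0,"az":0}]' && python3 -m crank '[{"claw":0.2,"x":0,"y":0,"z":-0.02,"ax":0,"ay":0,"az":0},{"claw":0.2,"x":0,"y":0,"z":-0.04,"ax":0,"ay":0,"az":0},{"claw":0.2,"x":0,"y":0,"z":-0.055,"ax":0,"ay":0,"az":0},{"claw":0.2,"x":0,"y":0,"z":-0.065,"ax":0,"ay":0,"az":0},{"claw":0.2,"x":0,"y":0,"z":-0.065,"ax":0,"ay":0,"az":0},{"claw":0.2,"x":0,"y":0,"z":-0.065,"ax":0,"ay":0,"az":0}]'
```

```text
time_s: 5.7
tcp_pos: [0.536, 0.0103, 0.1052]
tcp_rot: [-0.047, -3.139, 0.0]
force: [-0.3, -0.2, -6.0]
opening: 0.389
finger_force: 61.7
time_s: 6.2
tcp_pos: [0.5367, 0.0103, 0.0943]
tcp_rot: [0.047, 3.141, -0.0]
force: [-4.0, -0.5, 3.5]
opening: 0.385
finger_force: 63.0
```

It entered the slots and contacted at z = 0.094, which is the seated height. I'll release, lift clear and look.

```bash
python3 -m crank '[{"claw":0.6,"x":0,"y":0,"z":0,"ax":0,"ay":0,"az":0},{"claw":0.8,"x":0,"y":0,"z":0,"ax":0,"ay":0,"az":0},{"claw":0.8,"x":0,"y":0,"z":0,"ax":0,"ay":0,"az":0},{"claw":0.8,"x":0,"y":0,"z":0,"ax":0,"ay":0,"az":0},{"claw":0.8,"x":0,"y":0,"z":0.1,"ax":0,"ay":0,"az":0},{"claw":0.8,"x":0,"y":0,"z":0.25,"ax":0,"ay":0,"az":0},{"claw":0.8,"x":0,"y":0,"z":0.4,"ax":0,"ay":0,"az":0},{"claw":0.8,"x":0,"y":0.0,"z":0.55,"ax":0,"ay":0,"az":0}]' && python3 -m crank '[{"claw":0.6,"x":0,"y":0,"z":0.18,"ax":0,"ay":0,"az":0},{"claw":0.4,"x":0,"y":0,"z":0.35,"ax":0,"ay":0,"az":0},{"claw":0.2,"x":0,"y":0,"z":0.4,"ax":0,"ay":0,"az":0},{"claw":0,"x":0,"y":0,"z":0.4,"ax":0,"ay":0,"az":0},{"claw":0,"x":0,"y":0,"z":0.4,"ax":0,"ay":0,"az":0},{"claw":0,"x":0,"y":0,"z":0.4,"ax":0,"ay":0,"az":0}]'
python3 - <<'E'
from h import *
s=manip.get_state();im=manip.get_image('wrist')[:,:,::-1].copy()
np.save('w5.npy',np.array([s['tcp_pos'],s['tcp_rot']]));print(s['tcp_pos'])
cv2.imwrite('pics/w5f.png',im)
sd=manip.get_image('side')[:,:,::-1];cv2.imwrite('pics/s5f.png',sd)
cv2.imwrite('pics/w5.png',np.hstack([im[60:360,60:420],cv2.resize(sd[80:240,200:300],(188,300),interpolation=cv2.INTER_CUBIC)]))
E
```

```text
time_s: 6.87
tcp_pos: [0.5366, 0.0104, 0.2042]
tcp_rot: [-0.047, -3.141, 0.0]
force: [0.6, 0.0, -0.4]
opening: 0.801
finger_force: 0.0
time_s: 7.37
tcp_pos: [0.5359, 0.0104, 0.2813]
tcp_rot: [-0.047, -3.138, 0.0]
force: [-0.5, -0.8, -0.2]
opening: -0.004
finger_force: 0.0
[0.5359453  0.01036545 0.28126464]
```

View pics/w5.png

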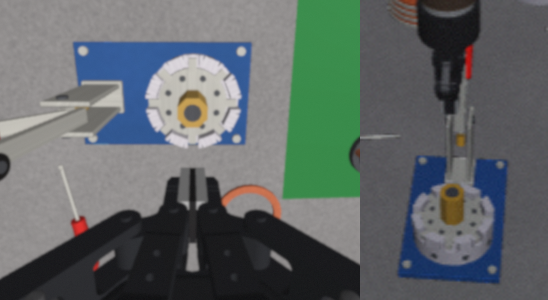

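The plate looks home: all lugs lie in the slots, rim-flush, with the hub at (192,110) in the crop. I'll verify this numerically and check the lever position and the joints.

```bash
python3 - <<'E'
from h import *
t=np.load('w5.npy');im=cv2.imread('pics/w5f.png');hsv=cv2.cvtColor(im,cv2.COLOR_BGR2HSV)
b=cv2.inRange(hsv,(12,90,60),(32,255,255));b[:120]=0;b[220:]=0;b[:,:220]=0;b[:,290:]=0
d=((hsv[...,2]<110)&(hsv[...,1]<90)).astype(np.uint8);d[:160]=0;d[185:]=0;d[:,:238]=0;d[:,268:]=0
n,l,s,c=cv2.connectedComponentsWithStats(d)
for i in range(1,n):
    if s[i][4]>50: print('hole',s[i],c[i],onz('wrist',c[i],.105,t))
im=cv2.imread('pics/top0.png');h=cv2.cvtColor(im,cv2.COLOR_BGR2HSV)
r=cv2.inRange(h,(0,150,80),(6,255,255))|cv2.inRange(h,(172,150,80),(180,255,255));r[:170]=0;r[215:]=0;r[:,:340]=0;r[:,420:]=0
n,l,s,c=cv2.connectedComponentsWithStats(r)
for i in range(1,n):
    if s[i][4]>50:
        print('red top',s[i],c[i],onz('top',c[i],.2))
        for u,z in((s[i][0],.173),(s[i][0]+s[i][2],.234)): print(onz('top',(u,c[i][1]),z))
for out in(60,105,145):
    a=np.radians(46);y=-(135+out*np.cos(a))+5;z=125+out*np.sin(a)+5;w=np.radians(-1.8)
    print(out,.5351-np.sin(w)*y/1000,.0109+np.cos(w)*y/1000,z/1000)
q=manip.get_state()['qpos'];print(q.round(3))
E
```

```text
hole [245 166  15  15 182] [252.03296703 172.71978022] [0.53590727 0.01047441 0.105     ]
red top [365 185  33  13 332] [381.22891566 191.22891566] [ 0.52713599 -0.19612518  0.2       ]
[ 0.53244085 -0.1647876   0.173     ]
[ 0.52075059 -0.22380445  0.234     ]
60 0.5297074165168778 -0.1606947887567493 0.17316038802031905
105 0.5287255279146535 -0.19193899068865244 0.20553067903555836
145 0.5278527380460099 -0.2197116146281219 0.2343042710491044
[ 0.019  0.306  0.172  1.441 -0.     0.049]
```

Hub centre is within 1 mm of the drum axis, so the plate is seated, and the lever matches the model. I'll raise, turn 90° (narrow side toward the clamp arm) and move above the lever.

```bash
python3 -m crank '[{"claw":0,"x":0,"y":0,"z":0.15,"ax":0,"ay":0,"az":0.018},{"claw":0,"x":0,"y":0,"z":0.3,"ax":0,"ay":0,"az":0.036},{"claw":0,"x":0,"y":-0.1,"z":0.3,"ax":0,"ay":0,"az":0.054},{"claw":0,"x":0,"y":-0.2,"z":0.3,"ax":0,"ay":0,"az":0.072},{"claw":0,"x":0,"y":-0.3,"z":0.3,"ax":0,"ay":0,"az":0.09},{"claw":0,"x":0,"y":-0.4,"z":0.3,"ax":0,"ay":0,"az":0.108},{"claw":0,"x":0,"y":-0.5,"z":0.3,"ax":0,"ay":0,"az":0.125},{"claw":0,"x":0,"y":-0.5,"z":0.3,"ax":0,"ay":0,"az":0.125}]' && python3 -m crank '[{"claw":0,"x":0,"y":-0.1,"z":0,"ax":0,"ay":0,"az":0.018},{"claw":0,"x":-0.03,"y":-0.2,"z":0,"ax":0,"ay":0,"az":0.036},{"claw":0,"x":-0.03,"y":-0.3,"z":0,"ax":0,"ay":0,"az":0.054},{"claw":0,"x":-0.03,"y":-0.4,"z":0,"ax":0,"ay":0,"az":0.072},{"claw":0,"x":-0.035,"y":-0.46,"z":0,"ax":0,"ay":0,"az":0.09},{"claw":0,"x":-0.035,"y":-0.46,"z":0,"ax":0,"ay":0,"az":0.108},{"claw":0,"x":-0.035,"y":-0.46,"z":0,"ax":0,"ay":0,"az":0.125},{"claw":0,"x":-0.035,"y":-0.46,"z":0,"ax":0,"ay":0,"az":0.125}]'
```

```text
time_s: 8.13
tcp_pos: [0.5362, -0.0926, 0.3413]
tcp_rot: [1.156, -2.917, -0.001]
force: [-0.7, -0.5, 0.6]
opening: 0.003
finger_force: 0.0
time_s: 8.8
tcp_pos: [0.5295, -0.1814, 0.3418]
tcp_rot: [2.187, -2.254, -0.004]
force: [-0.6, 0.5, -0.8]
opening: -0.0
finger_force: 0.0
```

```bash
python3 -m crank '[{"claw":0,"x":0,"y":0,"z":-0.15,"ax":0,"ay":0,"az":0},{"claw":0,"x":0,"y":0,"z":-0.3,"ax":0,"ay":0,"az":0},{"claw":0,"x":0,"y":0,"z":-0.45,"ax":0,"ay":0,"az":0},{"claw":0,"x":0,"y":0,"z":-0.55,"ax":0,"ay":0,"az":0},{"claw":0,"x":0,"y":0,"z":-0.6,"ax":0,"ay":0,"az":0},{"claw":0,"x":0,"y":0,"z":-0.6,"ax":0,"ay":0,"az":0}]' && python3 -m crank '[{"claw":0,"x":0,"y":0,"z":-0.04,"ax":0,"ay":0,"az":0},{"claw":0,"x":0,"y":-0.02,"z":-0.08,"ax":0,"ay":0,"az":0},{"claw":0,"x":0,"y":-0.04,"z":-0.11,"ax":0,"ay":0,"az":0},{"claw":0,"x":0,"y":-0.06,"z":-0.14,"ax":0,"ay":0,"az":0},{"claw":0,"x":0,"y":-0.06,"z":-0.15,"ax":0,"ay":0,"az":0},{"claw":0,"x":0,"y":-0.06,"z":-0.15,"ax":0,"ay":0,"az":0}]'
```

```text
time_s: 9.3
tcp_pos: [0.5282, -0.1798, 0.2203]
tcp_rot: [2.186, -2.255, -0.011]
force: [-1.1, 3.3, 1.4]
opening: -0.005
finger_force: 1.5
time_s: 9.8
tcp_pos: [0.5314, -0.1948, 0.1964]
tcp_rot: [-2.185, 2.255, -0.009]
force: [-2.2, -0.3, 7.8]
opening: -0.001
finger_force: 3.4
```

Contact, with 8 N on the lever as expected. I'll keep following the arc down to the stop.

```bash
python3 -m crank '[{"claw":0,"x":0,"y":-0.025,"z":-0.04,"ax":0,"ay":0,"az":0},{"claw":0,"x":0,"y":-0.045,"z":-0.08,"ax":0,"ay":0,"az":0},{"claw":0,"x":0,"y":-0.06,"z":-0.12,"ax":0,"ay":0,"az":0},{"claw":0,"x":0,"y":-0.07,"z":-0.155,"ax":0,"ay":0,"az":0},{"claw":0,"x":0,"y":-0.075,"z":-0.185,"ax":0,"ay":0,"az":0},{"claw":0,"x":0,"y":-0.075,"z":-0.2,"ax":0,"ay":0,"az":0},{"claw":0,"x":0,"y":-0.075,"z":-0.2,"ax":0,"ay":0,"az":0}]'
```

```text
time_s: 10.38
tcp_pos: [0.5293, -0.2084, 0.1521]
tcp_rot: [2.187, -2.254, -0.003]
force: [-0.1, 0.5, 0.6]
opening: -0.0
finger_force: 0.0
```

No force remains at z = 0.152, so the lever has probably snapped to its stop. I'll retreat and look.

```bash
python3 -m crank '[{"claw":0,"x":0,"y":0,"z":0.15,"ax":0,"ay":0,"az":0},{"claw":0,"x":0,"y":0,"z":0.35,"ax":0,"ay":0,"az":0},{"claw":0,"x":0,"y":0,"z":0.55,"ax":0,"ay":0,"az":0},{"claw":0,"x":-0.2,"y":0,"z":0.7,"ax":0,"ay":0,"az":0},{"claw":0,"x":-0.4,"y":0,"z":0.7,"ax":0,"ay":0,"az":0},{"claw":0,"x":-0.6,"y":0,"z":0.7,"ax":0,"ay":0,"az":0},{"claw":0,"x":-0.7,"y":0,"z":0.7,"ax":0,"ay":0,"az":0},{"claw":0,"x":-0.7,"y":0,"z":0.7,"ax":0,"ay":0,"az":0}]'
python3 - <<'E'
from h import *
sd=manip.get_image('side')[:,:,::-1].copy();tp=manip.get_image('top')[:,:,::-1].copy()
cv2.imwrite('pics/s9f.png',sd);cv2.imwrite('pics/t9f.png',tp)
cv2.imwrite('pics/end.png',np.hstack([cv2.resize(sd[60:240,150:310],(400,450),interpolation=cv2.INTER_CUBIC),cv2.resize(tp[90:270,240:400],(400,450),interpolation=cv2.INTER_CUBIC)]))
h=cv2.cvtColor(tp,cv2.COLOR_BGR2HSV)
r=cv2.inRange(h,(0,150,80),(6,255,255))|cv2.inRange(h,(172,150,80),(180,255,255));r[:170]=0;r[220:]=0;r[:,:330]=0;r[:,430:]=0
n,l,s,c=cv2.connectedComponentsWithStats(r)
for i in range(1,n):
    if s[i][4]>40:
        print(s[i],[onz('top',(u,c[i][1]),.13) for u in (s[i][0],s[i][0]+s[i][2])])
E
```

```text
time_s: 11.05
tcp_pos: [0.3858, -0.2081, 0.2945]
tcp_rot: [2.185, -2.256, -0.0]
force: [-0.5, 1.0, -0.1]
opening: 0.002
finger_force: 0.0
[368 192  33   9 288] [array([ 0.52666718, -0.18344179,  0.13      ]), array([ 0.52457611, -0.26800105,  0.13      ])]
```

View pics/end.png

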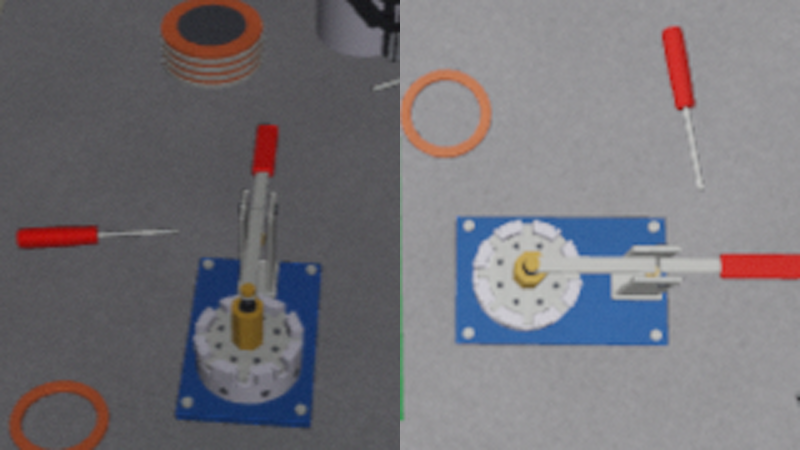

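The clamp arm lies over the hub in both views. The red grip spans y −0.183 to −0.268, and a level lever should give −0.184 to −0.269. The ring and screwdriver are undisturbed and the robot is clear, so I'll hand in.

```bash
python3 -c "
from bench import manip
print(manip.sign_off())"
```

```text
the job is handed in; nothing more can be done
None
```

I handed the job in at about 11 s of robot time: the plate is home in the drum, the lever has snapped down over it and the arm is clear, but the hand-in gave no verdict and one picture I viewed was over the size limit (1200 x 600).

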